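# Set the specimen tray tags

### The arm

A 7-joint arm with a two-finger parallel gripper is mounted at the origin on the work surface. World frame = base frame: x ahead of the robot, y to its left, z up, the work surface at z = 0. Lengths are in m, angles in rad, forces in N, time in s.
With the tool pointing down it reaches from about 0.4 to 0.9 m from the base axis. Payload 5.5 kg.
Tool frame: the origin (TCP) lies midway between the tips of the shut fingers; the grasp point (between the pads) lies 19 mm behind it (env.tcp_to_grasp is the z of the grasp point in the tool frame, in m); z points along the fingers, y is the line along which they close (so a half turn about z gives the same grasp; the last joint's range is limited). The gripper opens to 85 mm and grips with 20 to 120 N. Pads are 22 mm wide; open, the fingers measure 114 mm over their backs; the gripper's body (76 mm by 85 mm) begins 54 mm behind the grasp point. The pads swing forward as they close: fully open they stand 13 mm farther back than shut.
Start: joints at [-0.897, 0.501, -0.427, 1.55, 0.221, 1.138, -0.21], TCP at [0.26, 0.596, 0.231] pointing down, gripper open.
Joint ranges: [-2.88, 2.88], [-0.31, 2.03], [-1.54, 1.56], [0.2, 2.42], [-1.41, 4.55], [0.19, 2.02], [-2.57, 2.57]. Speed limits (rad/s): [2.57, 2.57, 3.14, 3.14, 3.14, 3.14, 3.14].

### API

Orientations are given as a 3x3 rotation matrix whose columns are the frame's x, y, z axes.
In Python, from bench import get_state, vision, env gives the robot as it stands.
- The arm moves only by the tool arm_command, never from a script. Its argument "targets" is a list of rows, each a list of 4 numbers: the shift along the tool's x, y, z in cm, then the turn about the tool's z in rad. In form: [[x, y, z, twist], ...]. A call has 1 to 20 rows; each row shifts and turns the commanded pose from where the row before left it, along the tool's axes as they then stand; what a row does not reach is not made up. A row lasts 1/8 s, in which the tool goes at most 62.5 mm and 10.7 degrees, less where a joint would pass 70% of its speed; a pose out of reach is approached as far as the arm can. A call with a gripper value outside its range is refused whole. "fingers" is the closure in counts, from 0 (fully open) to 255 (shut), set as the call begins (left out, the last holds). The fingers move at their own pace and stop on an object; "newtons" is the grip in N (left out, the last holds). Time passes only in rows, so rows that do not move let the fingers close. It gives the time, the measured TCP pose, the force, the opening and the grip force at its end, in the units of the state.
- get_state(): the state, without advancing time (a new reading comes with each control period).
- vision.get_image(name): name is "scene" or "top" or "wrist"; returns (picture, depth): 420x560x3 uint8, red, green, blue; 420x560 float32, m along the optical axis (not along the pixel's ray), 0 where there is no reading.
- vision.camera_info(name): a dict with "mtx" (3x3 intrinsics, pixels), "distortion" ([k1, k2, p1, p2, k3] as OpenCV has them; the pictures are not rectified), "R" (3x3) and "t" (3): a world point X has camera coordinates R X + t. Camera axes: x right, y down, z forward; pixel columns grow to the right and rows downward; lengths in m; the calibration is good to about 2 mm. A picture is of the moment at which its call begins: read the wrist's pose just before it. camera_info takes no time and is no camera call; for the wrist camera it gives the pose at the moment of the call.
- env.hand_in(): hands the job in; it is judged then, once.
The state is a dict: "time": time; "joint_pos": joint angles; "qvel": joint speeds; "joint_torque": joint torques, N m; "eef_pos": TCP position; "tool_rot": TCP orientation; "wrist_force": force on the tool from outside, world axes, zero at the start; "moment": the same for the moment, N m; "gripper_width": opening from 0.0 (shut) to 1.0 (fully open); "gripper_force": force on a finger pad.
Only numpy, scipy, OpenCV 4.12 (cv2) and the standard library are available. Lean on these libraries where they do the work, as an engineer would, in place of code of your own. Each camera call takes 0.05 s, during which the arm holds its last target. There are 200 camera calls.

### The job

Each of the four specimen trays on the board has a hinged tag in front of it. With a fingertip, push the wrong tags over so that every tray with a specimen in it has its tag leaning towards the tray (round disc up) and every empty tray has its tag leaning away from the tray (bar up). Do not lift or push about the specimens, the bottle, the dish or the brush.

Things in the scene. Friction and masses are not known exactly. Their poses are not given: they have to be found in the camera images.
- board: flat wooden board lying on the bench, 320 (its x) by 480 (its y) mm, 12 mm thick, origin at the centre of its underside. Its x axis points away from the robot, from the row of tags to the row of trays; it is turned up to 0.2 rad. Tag hinges lie 60 mm before its centre (-x), tray centres 85 mm behind it (+x); the four places are 110 mm apart along its y.
- stand1: fixed aluminium foot of tag 1, 44 (x) by 66 (y) mm, 14 mm high with two ears to 28 mm, origin at the centre of its underside on the board's top; axes parallel to the board's. Its hinge pin runs along its y, 22 mm above its origin. Numbers say nothing about where in the row it stands.
- tag1 (a joint): hinge of tag 1, a flat white plastic plate 50 mm wide (y), 5 mm thick, reaching 61 mm out from the hinge pin, about 30 g. 0 is upright; +0.65 (stop) is leaning towards its tray, away from the robot, with the face with the round disc turned up: 'full'; -0.65 (stop) is leaning away from its tray, to the robot, with the face with the bar turned up: 'empty'. It swings freely, needs well under 1 N, and once past upright falls by itself to the stop on that side.
- edge1 (a point): middle of the free edge of tag 1, 61 mm from its hinge
- place1 (a point): point on the board's top at the centre of the tray that stands straight behind tag 1 (145 mm beyond its hinge, seen from the robot). That tray is full if a jar or fossil has its origin within 45 mm of this point horizontally (it starts within 15 mm). Trays are fixed open grey boxes 90 by 90 mm, 22 mm high, 3 mm walls and floor.
- stand2: fixed aluminium foot of tag 2, 44 (x) by 66 (y) mm, 14 mm high with two ears to 28 mm, origin at the centre of its underside on the board's top; axes parallel to the board's. Its hinge pin runs along its y, 22 mm above its origin. Numbers say nothing about where in the row it stands.
- tag2 (a joint): hinge of tag 2, a flat white plastic plate 50 mm wide (y), 5 mm thick, reaching 61 mm out from the hinge pin, about 30 g. 0 is upright; +0.65 (stop) is leaning towards its tray, away from the robot, with the face with the round disc turned up: 'full'; -0.65 (stop) is leaning away from its tray, to the robot, with the face with the bar turned up: 'empty'. It swings freely, needs well under 1 N, and once past upright falls by itself to the stop on that side.
- edge2 (a point): middle of the free edge of tag 2, 61 mm from its hinge
- place2 (a point): point on the board's top at the centre of the tray that stands straight behind tag 2 (145 mm beyond its hinge, seen from the robot). That tray is full if a jar or fossil has its origin within 45 mm of this point horizontally (it starts within 15 mm). Trays are fixed open grey boxes 90 by 90 mm, 22 mm high, 3 mm walls and floor.
- stand3: fixed aluminium foot of tag 3, 44 (x) by 66 (y) mm, 14 mm high with two ears to 28 mm, origin at the centre of its underside on the board's top; axes parallel to the board's. Its hinge pin runs along its y, 22 mm above its origin. Numbers say nothing about where in the row it stands.
- tag3 (a joint): hinge of tag 3, a flat white plastic plate 50 mm wide (y), 5 mm thick, reaching 61 mm out from the hinge pin, about 30 g. 0 is upright; +0.65 (stop) is leaning towards its tray, away from the robot, with the face with the round disc turned up: 'full'; -0.65 (stop) is leaning away from its tray, to the robot, with the face with the bar turned up: 'empty'. It swings freely, needs well under 1 N, and once past upright falls by itself to the stop on that side.
- edge3 (a point): middle of the free edge of tag 3, 61 mm from its hinge
- place3 (a point): point on the board's top at the centre of the tray that stands straight behind tag 3 (145 mm beyond its hinge, seen from the robot). That tray is full if a jar or fossil has its origin within 45 mm of this point horizontally (it starts within 15 mm). Trays are fixed open grey boxes 90 by 90 mm, 22 mm high, 3 mm walls and floor.
- stand4: fixed aluminium foot of tag 4, 44 (x) by 66 (y) mm, 14 mm high with two ears to 28 mm, origin at the centre of its underside on the board's top; axes parallel to the board's. Its hinge pin runs along its y, 22 mm above its origin. Numbers say nothing about where in the row it stands.
- tag4 (a joint): hinge of tag 4, a flat white plastic plate 50 mm wide (y), 5 mm thick, reaching 61 mm out from the hinge pin, about 30 g. 0 is upright; +0.65 (stop) is leaning towards its tray, away from the robot, with the face with the round disc turned up: 'full'; -0.65 (stop) is leaning away from its tray, to the robot, with the face with the bar turned up: 'empty'. It swings freely, needs well under 1 N, and once past upright falls by itself to the stop on that side.
- edge4 (a point): middle of the free edge of tag 4, 61 mm from its hinge
- place4 (a point): point on the board's top at the centre of the tray that stands straight behind tag 4 (145 mm beyond its hinge, seen from the robot). That tray is full if a jar or fossil has its origin within 45 mm of this point horizontally (it starts within 15 mm). Trays are fixed open grey boxes 90 by 90 mm, 22 mm high, 3 mm walls and floor.
- jar: loose specimen jar with label and lid, 48 mm in diameter, 48 mm high, standing in one of the trays; origin at the centre of its underside
- fossil: loose round brown fossil, 60 mm in diameter, 25 mm high, lying in one of the trays; origin at the centre of its underside
- dropper: bystander: amber dropper bottle, 40 mm in diameter, 75 mm high, on the bench left of the board; origin at the centre of its underside
- dish: bystander: round glass dish, 84 mm in diameter, 18 mm high, on the bench left of the board; origin at the centre of its underside
- brush: bystander: brush 170 mm long lying on the bench along its x, right of the board; origin about its middle
Things that resemble listed ones, but are neither listed nor needed, are in the scene too. There is more than one size of the fossil; the one meant has the size given above.

How it is judged:
At the end, for the whole second after the job is handed in: Every tag before a tray that holds a jar or fossil (origin within 45 mm of the tray's centre) reads over +0.5 rad, every other tag reads under -0.5 rad (((horizontal distance between any of jar, fossil and place1 below 0.045 m and value of joint tag1 above 0.5 rad) or (not (horizontal distance between any of jar, fossil and place1 below 0.045 m) and value of joint tag1 below -0.5 rad)) and ((horizontal distance between any of jar, fossil and place2 below 0.045 m and value of joint tag2 above 0.5 rad) or (not (horizontal distance between any of jar, fossil and place2 below 0.045 m) and value of joint tag2 below -0.5 rad)) and ((horizontal distance between any of jar, fossil and place3 below 0.045 m and value of joint tag3 above 0.5 rad) or (not (horizontal distance between any of jar, fossil and place3 below 0.045 m) and value of joint tag3 below -0.5 rad)) and ((horizontal distance between any of jar, fossil and place4 below 0.045 m and value of joint tag4 above 0.5 rad) or (not (horizontal distance between any of jar, fossil and place4 below 0.045 m) and value of joint tag4 below -0.5 rad))); the robot touches nothing.
It fails at once if a specimen in a tray is pushed about or lifted (moved more than 20 mm) (distance of any of jar, fossil from where it was at the start of the episode above 0.02 m).
It fails at once if the bottle, the dish or the brush is moved more than 25 mm (distance of any of dropper, dish, brush from where it was at the start of the episode above 0.025 m).
It also fails if it takes over 38 s, if anything falls off the work surface, if the arm or the gripper's body presses on something with over 40 N, if the wrist force passes 120 N, or if a joint passes its speed limit or range.

## Working session

There is one attempt and no reset: what is moved stays moved. The work goes in short steps, Python scripts to look and compute and a tool call to move; the robot and the scene stay as the last step left them, time stands still between calls to the robot, and variables do not carry over. Pictures are saved under pics/ and viewed, at most 10 in all, crops included, and the job is handed in when it is done.

Besides the shell and the picture viewer there is one more tool, called after "Request:" as name([rows], argument=value, ...), one row to a line, values as JSON. arm_command: Moves the arm, as the interface text tells. Its arguments: {"type":"object","properties":{"targets":{"type":"array","items":{"type":"array","items":{"type":"number"}}},"fingers":{"type":"number"},"newtons":{"type":"number"}},"required":["targets"]}

```bash
mkdir -p pics; cat > h.py <<'E'
import numpy as np, cv2
from bench import get_state, vision, env
def cast(name,px,z,ci=None):
    c=ci or vision.camera_info(name); R=np.array(c["R"]);t=np.array(c["t"])
    u=cv2.undistortPoints(np.array(px,float).reshape(-1,1,2),np.array(c["mtx"]),np.array(c["distortion"]))[:,0]
    d=np.c_[u,np.ones(len(u))]@R; o=-R.T@t
    return o+d*((z-o[2])/d[:,2])[:,None]
def pts(name,depth):
    c=vision.camera_info(name); R=np.array(c["R"]);t=np.array(c["t"])
    h,w=depth.shape; g=np.stack(np.meshgrid(np.arange(w),np.arange(h)),-1).reshape(-1,1,2).astype(float)
    u=cv2.undistortPoints(g,np.array(c["mtx"]),np.array(c["distortion"]))[:,0]
    P=np.c_[u,np.ones(len(u))]*depth.reshape(-1,1)
    return ((P-t)@R).reshape(h,w,3)
E
python3 - <<'E'
from h import *
for n in("scene","top"):
    im,d=vision.get_image(n); np.savez(n+"0.npz",im=im,d=d); cv2.imwrite(f"pics/{n}0.png",im[:,:,::-1])
s=get_state();print(s["time"],s["eef_pos"],s["tool_rot"],s["gripper_width"])
E
```

```text
0.1 [0.25934327 0.59535356 0.23037429] [[-9.16839512e-01  3.99255247e-01 -7.45852936e-04]
 [ 3.99255939e-01  9.16838193e-01 -1.55650997e-03]
 [ 6.23816833e-05 -1.72485606e-03 -9.99998510e-01]] 1.0003520191960296
```

View pics/scene0.png

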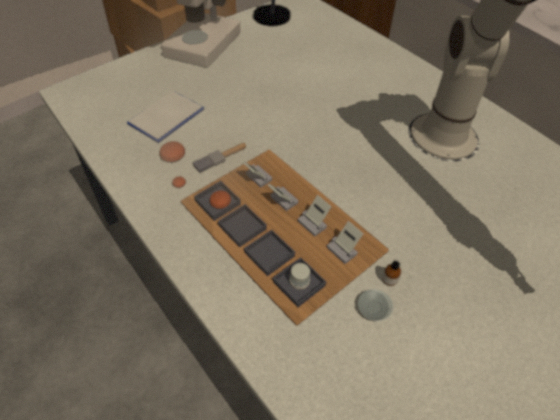

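View pics/top0.png

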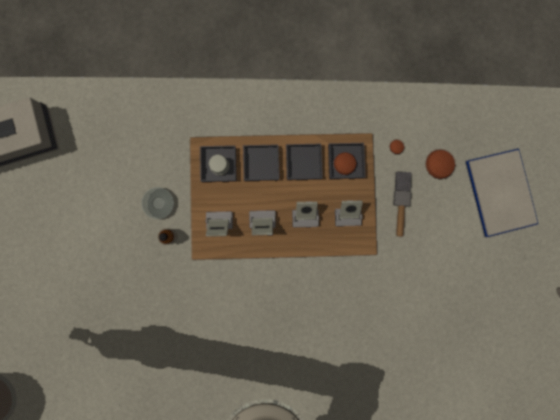

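The top view (robot at the bottom, +y to the left) shows trays left to right: jar (218,163), empty (262,163), empty (306,161), fossil (346,163). The tags are bar (218,225), bar (262,223), disc (306,213) and disc (349,212). Possible fossils are (346,163) in a tray, small (397,147) and large (440,164). I'll check sizes and take a close crop.

```bash
python3 - <<'E'
from h import *
z=np.load("top0.npz");im,d=z["im"],z["d"];P=pts("top",d)
hsv=cv2.cvtColor(im,cv2.COLOR_RGB2HSV)
m=cv2.inRange(hsv,(0,140,70),(9,255,255))
for c in cv2.findContours(m,0,2)[0]:
    if cv2.contourArea(c)>60:
        (u,v),r=cv2.minEnclosingCircle(c); a=cast("top",[[u-r,v],[u+r,v],[u,v]],.025); print("red",u,v,r,"diam mm",1e3*np.linalg.norm(a[1]-a[0]),a[2],P[int(v),int(u)])
m=cv2.inRange(hsv,(8,80,60),(25,255,255));m[:120]=0;m[270:]=0;m[:,:180]=0;m[:,390:]=0
c=max(cv2.findContours(m,0,2)[0],key=cv2.contourArea);b=cv2.boxPoints(cv2.minAreaRect(c))
w=cast("top",b,.012);print("board",b,w,w.mean(0),[np.linalg.norm(w[i]-w[i-1]) for i in range(4)])
W=P[195:245,195:375];k=(W[...,2]>.06)&(W[...,2]<.12)
n,l,s,ce=cv2.connectedComponentsWithStats(k.astype(np.uint8))
for i in range(1,n):
    if s[i,4]>20:
        q=W[l==i]; t=q[q[:,2]>np.percentile(q[:,2],70)];print("tag",ce[i]+[195,195],q.mean(0),"top",t.mean(0),q[:,2].max())
cv2.imwrite("pics/crop.png",cv2.resize(im[125:270,140:460,::-1],None,fx=2.5,fy=2.5,interpolation=2))
E
```

```text
red 344.5 163.0 10.547611236572266 diam mm 54.67754230187144 [ 0.72695659 -0.19521523  0.025     ] [ 0.72469858 -0.19149177  0.03915701]
red 439.8783874511719 163.8783721923828 13.771491050720215 diam mm 73.30768874843194 [ 0.72955977 -0.44532947  0.025     ] [ 0.73002112 -0.43849116  0.03604749]
red 396.39654541015625 146.77586364746094 6.253428936004639 diam mm 32.90028585523716 [ 0.77199073 -0.33058716  0.025     ] [ 0.77495033 -0.3309547   0.02033211]
board [[188.43217 136.72116]
 [373.37097 132.21048]
 [376.36084 254.79608]
 [191.42206 259.30676]] [[ 0.7912787   0.21050103  0.012     ]
 [ 0.81200066 -0.27339155  0.012     ]
 [ 0.49129655 -0.28213859  0.012     ]
 [ 0.47363848  0.19489521  0.012     ]] [ 0.6420536  -0.03753348  0.012     ] [np.float64(0.31802334875161203), np.float64(0.48433607548818486), np.float64(0.3208233809894892), np.float64(0.47736051472182905)]
tag [305.88785047 206.67757009] [ 0.61023176 -0.09279078  0.0749288 ] top [ 0.6183537  -0.09202801  0.08396575] 0.08960990520950335
tag [350.97572816 205.53398058] [ 0.6146816  -0.20313709  0.07492739] top [ 0.62271289 -0.2023559   0.08409387] 0.0879165044562096
tag [216.19387755 231.04081633] [0.54800071 0.12399148 0.07496602] top [0.5402935  0.12515589 0.08383892] 0.08846507102599911
tag [261.69892473 229.80645161] [0.55258277 0.01385206 0.07487327] top [0.54514697 0.01210158 0.08416878] 0.08820488930502204
```

View pics/crop.png

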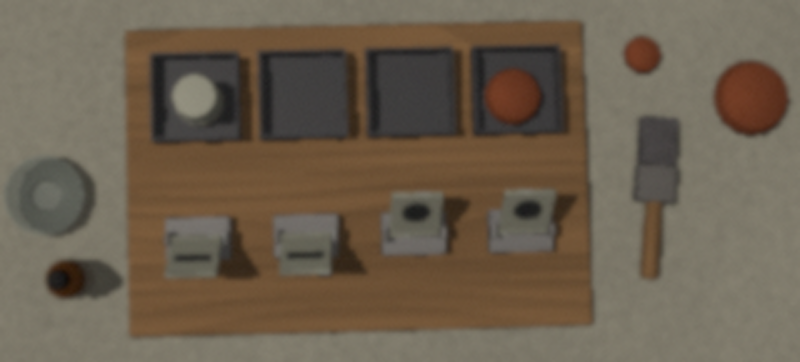

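Confirmed: the jar's tag at +y (edge near 0.540, 0.125) must go away from the robot, and the third tag (edge near 0.62, -0.092) must come towards it. The other two are right. The fossil in the tray measures about 55–60 mm, as expected. Board yaw is about 0.042.

Request:
arm_command([
  [0,0,0,-0.15],
  [0,0,0,-0.15],
  [0,0,0,-0.15],
  [-2,-4.8,0,0],
  [-2,-4.8,0,0],
  [-2,-4.8,0,0],
  [-2,-4.8,0,0],
  [-2,-4.8,0,0],
  [-2,-4.8,0,0],
  [-2,-4.8,0,0],
  [-2,-4.8,0,0],
  [-2,-4.8,0,0],
  [-2,-4.8,0,0],
  [0,0,0,0],
  [0,0,0,0],
], fingers=255, newtons=20)

```text
time: 1.98
eef_pos: [0.4778, 0.1244, 0.231]
tool_rot: [[-0.999, -0.039, -0.001], [-0.039, 0.999, 0.0], [0.001, 0.0, -1.0]]
wrist_force: [-1.0, 0.9, 0.4]
gripper_width: 0.002
gripper_force: 0.0
```

Request:
arm_command([
  [0,0,4,0],
  [0,0,4,0],
  [0,0,4,0],
  [0,0,2,0],
  [0,0,2,0],
  [-2,0,0,0],
  [-1.5,0,0,0],
  [-1.5,0,0,0],
  [-1.5,0,0,0],
  [-1.5,0,0,0],
  [-1.5,0,0,0],
  [-1.2,0,0,0],
  [0,0,0,0],
  [0,0,0,0],
])

```text
time: 3.72
eef_pos: [0.5845, 0.1284, 0.071]
tool_rot: [[-0.999, -0.039, -0.001], [-0.039, 0.999, -0.0], [0.001, -0.0, -1.0]]
wrist_force: [-0.2, 0.1, 0.0]
gripper_width: -0.001
gripper_force: 0.0
```

Request:
arm_command([
  [2,0,0,0],
  [2,0,0,0],
  [0,0,-4,0],
  [0,0,-4,0],
  [0,0,-4,0],
  [0,0,0,0],
])

```text
time: 4.47
eef_pos: [0.547, 0.1276, 0.195]
tool_rot: [[-0.999, -0.04, 0.007], [-0.04, 0.999, 0.001], [-0.007, 0.001, -1.0]]
wrist_force: [-0.2, -0.1, 0.2]
gripper_width: -0.002
gripper_force: 0.0
```

Request:
arm_command([
  [-2.4,-4.5,0,0],
  [-2.4,-4.5,0,0],
  [-2.4,-4.5,0,0],
  [-2.4,-4.5,0,0],
  [-2.4,-4.5,0,0],
  [0,0,0,0],
  [0,0,0,0],
])

```text
time: 5.35
eef_pos: [0.6727, -0.0926, 0.1898]
tool_rot: [[-0.999, -0.039, -0.003], [-0.039, 0.999, 0.001], [0.003, 0.001, -1.0]]
wrist_force: [0.1, -0.2, 0.0]
gripper_width: -0.005
gripper_force: 0.0
```

```bash
python3 - <<'E'
from h import *
im,d=vision.get_image("top");P=pts("top",d)
W=P[195:245,195:375];k=(W[...,2]>.06)&(W[...,2]<.1)
n,l,s,ce=cv2.connectedComponentsWithStats(k.astype(np.uint8))
for i in range(1,n):
    if s[i,4]>20:
        q=W[l==i];print("tag",ce[i]+[195,195],q.mean(0),s[i,4])
E
```

```text
tag [299.5443038  206.55696203] [ 0.61027635 -0.0772843   0.07536216] 79
tag [215.88262911 208.78403756] [0.60184673 0.12590538 0.07476337] 213
tag [261.52105263 229.71052632] [0.552808   0.01430246 0.07464463] 190
```

The first tag is over (its centre is now at x = 0.602). Now the third tag, from behind.

Request:
arm_command([
  [0,0,4,0],
  [0,0,4,0],
  [0,0,2,0],
  [0,0,1.9,0],
  [0,0,0,0],
  [1.5,0,0,0],
  [1.5,0,0,0],
  [1.5,0,0,0],
  [1.5,0,0,0],
  [1.5,0,0,0],
  [1.5,0,0,0],
  [1.2,0,0,0],
  [0,0,0,0],
  [0,0,0,0],
])

```text
time: 7.15
eef_pos: [0.573, -0.0974, 0.0729]
tool_rot: [[-0.999, -0.039, 0.002], [-0.039, 0.999, -0.0], [-0.002, -0.0, -1.0]]
wrist_force: [0.3, -0.2, 0.3]
gripper_width: 0.0
gripper_force: 0.0
```

Request:
arm_command([
  [-2,0,0,0],
  [-2,0,0,0],
  [0,0,-4,0],
  [0,0,-4,0],
  [0,0,-4,0],
  [2,6,0,0],
  [2,6,0,0],
  [2,6,0,0],
  [2,6,0,0],
  [2,6,0,0],
  [0,0,0,0],
  [0,0,0,0],
  [0,0,0,0],
])

```text
time: 8.78
eef_pos: [0.5025, 0.1949, 0.1922]
tool_rot: [[-0.999, -0.036, 0.0], [-0.036, 0.999, -0.001], [-0.0, -0.001, -1.0]]
wrist_force: [0.1, -0.6, 0.4]
gripper_width: 0.002
gripper_force: 0.0
```

```bash
python3 - <<'E'
from h import *
im,d=vision.get_image("top");cv2.imwrite("pics/top1.png",im[:,:,::-1]);P=pts("top",d)
W=P[195:245,195:375];k=(W[...,2]>.06)&(W[...,2]<.1)
n,l,s,ce=cv2.connectedComponentsWithStats(k.astype(np.uint8))
for i in range(1,n):
    if s[i,4]>20:
        q=W[l==i];print("tag",ce[i]+[195,195],q.mean(0),s[i,4])
print(get_state()["time"],get_state()["eef_pos"])
E
```

```text
tag [350.86190476 205.6047619 ] [ 0.61452395 -0.20292297  0.07456161] 210
tag [215.92488263 208.77464789] [0.6018573  0.12574644 0.07513459] 213
tag [306.93877551 228.78061224] [ 0.55660359 -0.09592705  0.07528632] 196
tag [261.57754011 229.80213904] [0.55259078 0.01414824 0.07511346] 187
8.825 [0.50245389 0.19484867 0.19218131]
```

View pics/top1.png

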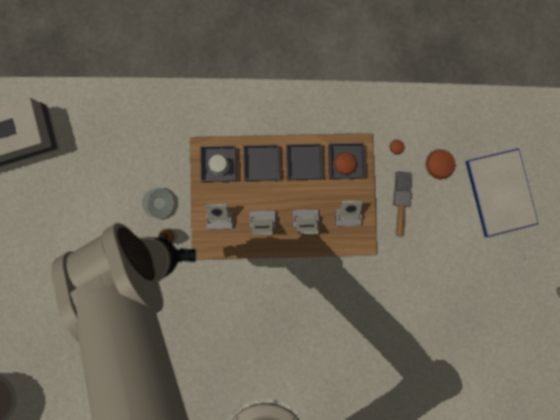

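The picture shows disc (218,213), bar (262,223), bar (306,222) and disc (349,212), which matches jar, empty, empty, fossil. The specimens and bystanders haven't moved, and the gripper is clear.

```bash
python3 -c "
from bench import env
print(env.hand_in())"
```

```text
the job is handed in; nothing more can be done
None
```

I pushed over the two wrong tags (the jar's tray to full, the third tray from the left to empty); the last top view showed all four tags matching their trays and nothing else moved, and the job is handed in at about 9 s, with no verdict returned.

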